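# Lock the stop stud in the sawing jig's track

### The job

Set the length stop on the sawing jig: take the spring stud out of its wooden rest, drop its foot into the slot of the aluminium track beside the free end of the clamped lath, bring its round collar up snugly against that end, then press it down against its spring and give it a quarter turn so that its foot locks crosswise under the track's lips, and let go. Be gentle: never squash the spring to its limit, never force the foot round before it is clear below the lips or jam it hard against anything, do not shove the lath, and leave the other things on the bench where they are.

Things in the scene. Friction and masses are not known exactly. Their poses are not given: they have to be found in the camera images.
- stud: Spring stud, upright, 72 mm tall, 0.1 to 0.17 kg with collar. Origin: centre of the foot's underside, z up its axis. Steel foot: 24 mm along x, 10 mm along y, 6 mm high (lowest 2 mm stepped in to 22 x 7). Shank 9 mm thick. On top a flat black grip bar parallel to the foot: 34 mm along x, 14 mm thick along y, 42 to 72 mm above the origin. A half turn gives the same shape.
- grip (a point): Point on the stud's axis, 62 mm above its origin, where to pinch the grip bar, across its 14 mm thickness (along the stud's y), from above. Axes as the stud's.
- collar (a joint): Steel collar, 40 mm across, 20 mm high, sliding up the shank against a spring. 0 = relaxed, underside 7 mm above the stud's origin; hard stop at 0.008 m. Spring: 4 N at 0, 1 N more per mm. With the collar on the track and the stud pressed down, the foot is below the lips from 0.004 m: turn it at 0.0045 to 0.0055 (about 9 N). Beyond 0.0062 it counts as squashed. Locked: 0.004.
- rest: Fixed wooden block 60 x 70 x 30 mm (x, y, z), origin at the centre of its underside. The stud starts in its pocket (28.5 mm along y, 14.5 mm along x), hanging by its collar on the block's top. Lift it straight up by 30 mm or more.
- jig: Fixed plywood sawing jig: two cheeks, each 50 mm wide, 360 mm long along y, 36 mm high, with a groove 50 mm wide between them along y at x = 0. Origin at the centre of its underside, z up. An aluminium T-track lies in the groove.
- slot (a point): 36 mm above the jig's origin, on the middle line of the T-track's slot, level with the cheeks' tops; axes as the jig's. The slot runs along y, open all along, 13 mm wide; lips 5 mm thick, cavity below 30 mm wide, 14 mm high. The track's top is 0 to 12 mm below this point, differs each time, not measured: feel for it. The foot enters with its length along y; locked it lies along x.
- lath_end (a point): Middle of the lower edge of the lath's free end face, over the slot's middle line, level with the cheeks' tops; axes as the jig's. The stop belongs on the -y side of it, where the slot is free for more than 130 mm. The collar touches the end when the stud's axis is 20 mm from this point.
- lath: Wooden lath, 62 mm wide, 14 mm thick, lying on the cheeks over the slot, clamped fast. Origin: the same point as point lath_end; it runs 160 mm to +y. A steel clamp bar, 18 mm higher than the lath, crosses it 130 mm from the free end.
- jar: Bystander: closed glass jar, 56 mm across, 70 mm high; origin under its centre. Leave alone.
- tape: Bystander: roll of paper tape lying flat, 64 mm across, 24 mm high; origin under its centre. Leave alone.
- offcut: Bystander: dark wooden offcut 50 x 90 x 30 mm; origin under its centre. Leave alone.
- driver: Bystander: screwdriver lying on the bench beyond the jig. Leave alone.
Things that resemble listed ones, but are neither listed nor needed, are in the scene too. What is shaped like the stud but yellow is not meant.

How it is judged:
By the outcome, as a careful person would: the job done as asked, in the order asked, and still so for the second after the job is handed in, with the robot touching nothing.
It also fails if it takes over 58 s, if anything falls off the work surface, if the arm or the gripper's body presses on something with over 40 N, if the wrist force passes 120 N, or if a joint passes its speed limit or range.

### The arm

A 6-joint arm with a two-finger parallel gripper is mounted at the origin on the work surface. World frame = base frame: x ahead of the robot, y to its left, z up, the work surface at z = 0. Lengths are in m, angles in degrees, forces in N, time in s.
With the tool pointing down it reaches from about 0.325 to 0.9 m from the base axis. Payload 6.1 kg.
Tool frame: the origin (TCP) lies midway between the tips of the shut fingers; the grasp point (between the pads) lies 19 mm behind it (manip.hold_point_z is the distance from the TCP to the grasp point, in m); z points along the fingers, y is the direction in which the jaws open and shut (so a half turn about z gives the same grasp; the last joint's range is limited). The gripper opens to 87 mm and grips with 3 to 60 N. Pads are 19 mm wide; open, the fingers measure 117 mm over their backs; the gripper's body (75 mm by 190 mm) begins 51 mm behind the grasp point.
Start: joints at [-75.235, 12.628, 87.462, -0, 79.91, -7.225], TCP at [0.234, -0.58, 0.223] pointing down, gripper open.
Joint ranges: [-170.65, 170.65], [-52.31, 119.04], [5.05, 147.46], [-71.25, 251.25], [11.57, 151.72], [-153.62, 153.62]. Speed limits (degrees/s): [147.25, 147.25, 172.46, 180, 180, 180].

### API

Orientations are given as a 3x3 rotation matrix whose columns are the frame's x, y, z axes.
In Python, from plant import manip, cams gives the robot as it stands.
- The arm moves only by the tool send_rows, never from a script. Its argument "steps" is a list of rows, each a list of 4 numbers: the shift along the tool's x, y, z in m, then the turn about the tool's z in degrees. In form: [[tx, ty, tz, roll], ...]. A call has exactly 10 rows; each row is the pose to reach, as a shift and turn from the pose commanded when the call began, along the tool's axes at that moment; what a row does not reach only later rows make up. A row lasts 1/12 s, in which the tool goes at most 41.7 mm and 7.16 degrees, less where a joint would pass 70% of its speed; a pose out of reach is approached as far as the arm can. A call with a gripper value outside its range is refused whole. "hand" is the gripper's target within -1 to 1 (fully open at 1, half-way at 0, shut at -1), set as the call begins (left out, the last holds). The fingers move at their own pace and stop on an object; "newtons" is the grip in N (left out, the last holds). Time passes only in rows, so rows that repeat a pose let the fingers close, or fill a call up. It gives the time, the measured TCP pose, the force and the opening at its end, in the units of the state.
- manip.read_state(): the state, without advancing time (a new reading comes with each control period).
- cams.grab_frame(name): name is "side" or "top"; returns a dict with "img" (480x640x3 uint8, red, green, blue), "K" (3x3 intrinsics, pixels), "distortion" ([k1, k2, p1, p2, k3] as OpenCV has them; the pictures are not rectified), "view" (4x4, takes a point from world to camera coordinates). Camera axes: x right, y up, looking along -z (the intrinsics and any distortion apply to the point x, -y, -z); pixel columns grow to the right and rows downward; lengths in m; the calibration is good to about 2 mm. A picture is of the moment at which its call begins. There is no depth.
- manip.hand_in(): hands the job in, once; it reports no verdict.
Trained networks look in a picture, given as the dict that the camera call returned (one of the last four; its "shot" number tells which), for a name from the list of things; names that differ only in an ending like _2 or _b are one class to them, and where a whole thing is asked for, a point or a joint stands for the part that bears it (a point fixed in the world has none). Each returns a list of dicts, best first, with "score" (0 to 1); they miss things now and then, are a little off and sometimes report something else, mostly with a low value. They report only what shows in the picture. A call takes as long as a camera call. They do not tell look-alikes from the thing itself.
- cams.trace(target, picture): "pixels" (480x640 bool, what is visible of it) and "extent" ([left, top, right, bottom] in pixels, round what is visible of it).
The state is a dict: "clock": time; "joints": joint angles; "dq": joint speeds; "joint_torque": joint torques, N m; "tcp_pos": TCP position; "tcp_rot": TCP orientation; "wrist_force": force on the tool from outside, world axes, zero at the start; "torque": the same for the moment, N m; "grip_width": finger opening in m.
Only numpy, scipy, OpenCV 4.12 (cv2) and the standard library are available. Lean on these libraries where they do the work, as an engineer would, in place of code of your own. Each camera call takes 0.05 s, during which the arm holds its last target. There are 200 camera calls.

## Working session

There is one attempt and no reset: what is moved stays moved. The work goes in short steps, Python scripts to look and compute and a tool call to move; the robot and the scene stay as the last step left them, time stands still between calls to the robot, and variables do not carry over. Pictures are saved under pics/ and viewed, about 8 in all and at most 12, crops included, and the job is handed in when it is done.

Besides the shell and the picture viewer there is one more tool, called after ">>>" by a JSON object that holds its "fn" and its "kwargs", one argument or row to a line. send_rows: Moves the arm, as the interface text tells. Its arguments: {"type":"object","properties":{"steps":{"type":"array","items":{"type":"array","items":{"type":"number"}}},"hand":{"type":"number"},"newtons":{"type":"number"}},"required":["steps"]}

```bash
mkdir -p pics; ls; cat > h.py <<'E'
import numpy as np, cv2
from plant import manip, cams
def proj(f,P):
    P=np.atleast_2d(P).astype(float); c=(f["view"]@np.c_[P,np.ones(len(P))].T).T[:,:3]
    c=c*[1,-1,-1]
    return cv2.projectPoints(c,np.zeros(3),np.zeros(3),np.array(f["K"],float),np.array(f["distortion"],float))[0][:,0]
def back(f,uv,z):
    uv=np.atleast_2d(uv).astype(float).reshape(-1,1,2)
    n=cv2.undistortPoints(uv,np.array(f["K"],float),np.array(f["distortion"],float))[:,0]
    V=np.array(f["view"]);R=V[:3,:3];o=-R.T@V[:3,3]
    d=(R.T@np.c_[n[:,0],-n[:,1],-np.ones(len(n))].T).T
    return o+d*((z-o[2])/d[:,2])[:,None]
def save(name,img): cv2.imwrite("pics/"+name,cv2.cvtColor(img,cv2.COLOR_RGB2BGR))
E
python3 - <<'E'
from h import *
s=manip.read_state();print(s["clock"],s["tcp_pos"],s["tcp_rot"],s["grip_width"],manip.hold_point_z)
for n in("top","side"):
    f=cams.grab_frame(n);save(n+"0.png",f["img"]);V=np.array(f["view"]);print(n,-V[:3,:3].T@V[:3,3],V[:3,:3].tolist(),f["K"])
    for t in("stud","rest","jig","lath","collar"):
        print(t,[(round(r["score"],2),r["extent"]) for r in cams.trace(t,f)])
E
```

```text
pics
0.0 [ 0.23387946 -0.57893565  0.22144597] [[ 9.27246163e-01  3.74452053e-01 -4.60628558e-04]
 [ 3.74452245e-01 -9.27244378e-01  1.83858517e-03]
 [ 2.61346751e-04 -1.87730444e-03 -9.99998204e-01]] 0.0868627674798112 0.0187
top [ 0.4867641  -0.07272112  1.26766046] [[0.011316833987717519, -0.9995567103078778, -0.027537468056938838], [0.9985874212475291, 0.009867514716287405, 0.05220913980840648], [-0.051914269663593735, -0.028089411382518033, 0.9982564267629229]] [[438.58743778   0.         315.23299794]
 [  0.         438.58743778 240.06114592]
 [  0.           0.           1.        ]]
stud [(0.73, [386.4, 236.2, 403.5, 249.5]), (0.53, [390.1, 295.0, 404.8, 311.8]), (0.52, [394.6, 260.5, 416.4, 275.8])]
rest []
jig [(0.86, [224.8, 206.0, 356.4, 284.4])]
lath [(0.6, [233.9, 215.6, 292.0, 252.5]), (0.6, [187.9, 301.4, 209.5, 323.8])]
collar [(0.63, [221.9, 204.8, 355.7, 282.3]), (0.44, [396.5, 264.8, 406.8, 275.0]), (0.39, [388.7, 296.1, 409.3, 310.1]), (0.39, [386.4, 232.1, 402.1, 249.4])]
side [0.17129699 0.50507363 0.74552179] [[-0.838539585858388, -0.5448253863891208, 0.00408182488457489], [0.3803942394069156, -0.5800675341860513, 0.7202929115362364], [-0.39006612974530014, 0.6055468224086882, 0.6936580283513363]] [[440.95055616   0.         321.16569958]
 [  0.         440.95055616 243.34409905]
 [  0.           0.           1.        ]]
stud [(0.68, [353.4, 196.2, 368.7, 225.3]), (0.63, [385.9, 194.8, 401.7, 224.2]), (0.55, [414.3, 224.7, 435.3, 251.8])]
rest [(0.87, [372.9, 212.4, 410.4, 242.7])]
jig [(0.82, [205.7, 231.6, 375.7, 372.0]), (0.49, [387.7, 195.7, 403.0, 226.7])]
lath [(0.94, [221.7, 278.3, 304.6, 343.7])]
collar [(0.67, [352.5, 212.9, 368.2, 222.4]), (0.64, [201.9, 229.7, 376.8, 374.2]), (0.61, [413.9, 234.1, 431.3, 251.2]), (0.52, [388.5, 212.1, 402.4, 223.5])]
```

```bash
python3 - <<'E'
import cv2
t=cv2.imread("pics/top0.png");s=cv2.imread("pics/side0.png")
cv2.imwrite("pics/t1.png",cv2.resize(t[180:340,170:450],(798,456),interpolation=cv2.INTER_CUBIC))
cv2.imwrite("pics/s1.png",cv2.resize(s[180:380,190:457],(800,599),interpolation=cv2.INTER_CUBIC))
E
```

```text
(no output)
```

View pics/t1.png

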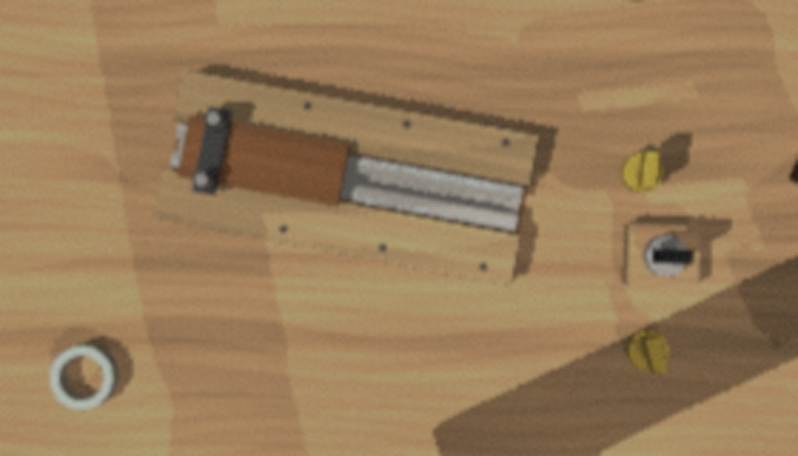

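View pics/s1.png

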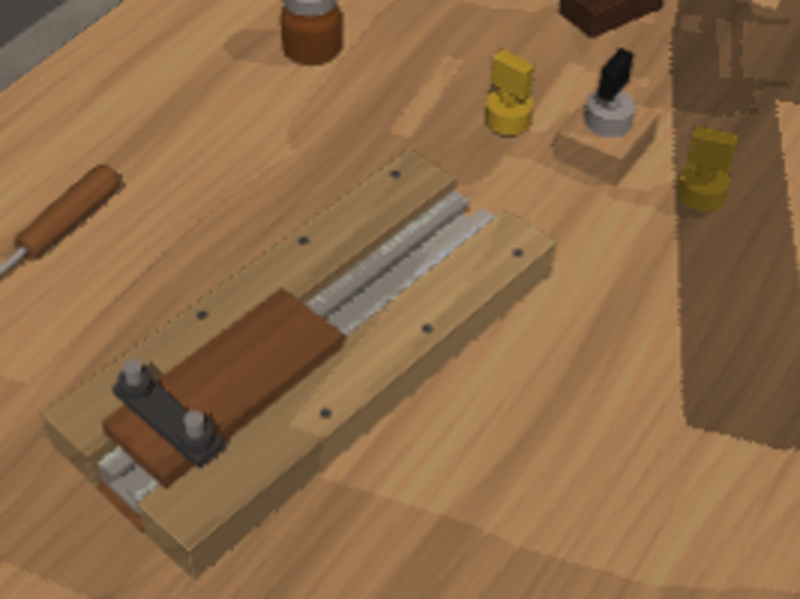

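```bash
cat > fit.py <<'E'
from h import *
from scipy.optimize import minimize
def box(p,dx,dy,z0,z1,y0=None):
    x,y,a=p; ya,yb=(-dy/2,dy/2) if y0 is None else (y0,y0+dy)
    c,s=np.cos(a),np.sin(a)
    return np.array([[x+c*u-s*v,y+s*u+c*v,z] for u in(-dx/2,dx/2) for v in(ya,yb) for z in(z0,z1)])
def render(f,P,S=8,win=None):
    l,t,r,b=win; q=cv2.convexHull(((proj(f,P)-[l,t]+.5)*S*16).astype(np.int32))
    m=np.zeros(((b-t)*S,(r-l)*S),np.uint8); cv2.fillConvexPoly(m,q,255,shift=4)
    return cv2.resize(m,(r-l,b-t),interpolation=cv2.INTER_AREA)/255.
def fit(views,mk,p0,step=(.006,.006,.05)):
    """views: list of (frame, soft mask, win)"""
    def cost(p): return sum(np.sum((render(f,mk(p),win=w)-m[w[1]:w[3],w[0]:w[2]])**2) for f,m,w in views)
    p0=np.array(p0,float)
    for k in range(2):
        sx=np.vstack([p0]+[p0+np.eye(3)[i]*step[i]/(1+3*k) for i in range(3)])
        r=minimize(cost,p0,method="Nelder-Mead",options=dict(initial_simplex=sx,xatol=1e-5,fatol=1e-3)); p0=r.x
    return r.x,r.fun
E
cat > a.py <<'E'
from fit import *
T=cams.grab_frame("top");S=cams.grab_frame("side")
win=lambda e,k=8:[int(e[0])-k,int(e[1])-k,int(e[2])+k,int(e[3])+k]
def soft(f,e,dark=35,bright=100):
    g=f["img"].max(2).astype(float); return np.clip((bright-g)/(bright-dark),0,1)
# stud grip
et=[396,263,418,276]; es=[388,194,405,216]
print("dark rows",T["img"].max(2)[265:275,396:416]);print(S["img"].max(2)[192:222:2,386:406])
def hull(f,t,i=0):
    r=cams.trace(t,f)[i];m=r["pixels"].astype(np.uint8);n,lab,st,_=cv2.connectedComponentsWithStats(m)
    m=lab==1+np.argmax(st[1:,4]);h=cv2.convexHull(np.argwhere(m)[:,::-1].astype(np.int32));o=np.zeros(m.shape,np.uint8);cv2.fillConvexPoly(o,h,1);return o.astype(float),r["extent"]
jt,ejt=hull(T,"jig");js,ejs=hull(S,"jig");lt,elt=hull(T,"lath");ls,els=hull(S,"lath");print(elt,els,ejt,ejs)
j0=list(back(T,[291,246],.036)[0][:2])+[-.14]
mj=lambda p:box(p,.15,.36,0,.036)
for n,v in(("both",[(T,jt,win(ejt)),(S,js,win(ejs))]),("top",[(T,jt,win(ejt))]),("side",[(S,js,win(ejs))])): print("jig",n,fit(v,mj,j0))
l0=list(back(T,[292,240],.043)[0][:2])+[-.14]
ml=lambda p:box(p,.062,.16,.036,.05,y0=0)
for n,v in(("both",[(T,lt,win(elt)),(S,ls,win(els))]),("top",[(T,lt,win(elt))]),("side",[(S,ls,win(els))])): print("lath",n,fit(v,ml,l0))
g0=list(back(T,[404.4,269.8],.095)[0][:2])+[1.5]
mg=lambda p:box(p,.034,.014,.065,.095)
print(g0)
for n,v in(("both",[(T,soft(T,et),et),(S,soft(S,es),es)]),("top",[(T,soft(T,et),et)]),("side",[(S,soft(S,es),es)])): print("grip",n,fit(v,mg,g0))
E
python3 a.py
```

```text
dark rows [[151 119 115 137 136 128  96  89  90  89  85  93 104 113 119 125 127 125
  126 120]
 [132 110 128 125 124 116  84  78  75  78  80  88 101 103 110 121 117 121
  119 118]
 [121 123 134  90  89  82  60  60  56  55  54  64  79  81  87  94  95 108
  119 121]
 [120 143 139  64  39  38  35  35  36  33  38  35  37  41  39  46  59 101
  141 131]
 [120 149 138  58  24  29  30  35  31  28  34  28  29  33  28  32  53 112
  156 147]
 [122 148 137  57  27  33  33  31  30  32  30  34  33  36  33  36  58 114
  158 140]
 [129 142 139  81  57  50  52  48  47  45  46  45  45  37  41  48  73 120
  155 130]
 [141 129 148 128 119 115 114 110 111 108  95  92  91  86  79  83 111 144
  160 132]
 [154 128 148 155 157 154 152 156 152 151 139 139 135 129 117 136 154 168
  160 134]
 [164 145 141 151 157 160 159 159 160 159 156 156 160 153 149 164 168 171
  162 136]]
[[ 95  88  92 123 151 155 156 155 152 149 147 147 148 148 144 140 137 135
  138 141]
 [140 143 149 153 157 156 154 153 151 147 146 147 147 145 138 133 135 141
  142 141]
 [145 151 155 156 154 154 153 150 147 129  81  44  91 123 133 138 141
[... 740 characters left out ...]
9 128 141 141 142 131 141 154
  144 136]
 [ 89 118 127 127 126 126 108 105 104 116 141 140 140 142 140 140 155 167
  168 168]
 [ 73  81 102 127 138 142 143 144 143 143 142 141 141 138 116 125 159 169
  165 157]
 [ 78  86  93  99 102 105 107 106 108 109 111 111 109 105 104 143 164 159
  159 162]]Traceback (most recent call last):
  File "a.py", line 12, in <module>
    jt,ejt=hull(T,"jig");js,ejs=hull(S,"jig");lt,elt=hull(T,"lath");ls,els=hull(S,"lath");print(elt,els,ejt,ejs)
           ~~~~^^^^^^^^^
  File "a.py", line 10, in hull
    r=cams.trace(t,f)[i];m=r["pixels"].astype(np.uint8);n,lab,st,_=cv2.connectedComponentsWithStats(m)
      ~~~~~~~~~~~~~~~^^^
IndexError: list index out of range
```

```bash
python3 - <<'E'
s=open('a.py').read()
s="\n".join(l for l in s.split("\n") if not l.startswith('print("dark'))
s=s.replace('r=cams.trace(t,f)[i];','r=next(r for _ in range(5) for r in cams.trace(t,f));')
open('a.py','w').write(s)
E
python3 a.py
```

```text
[236.3, 217.0, 291.0, 252.7] [221.7, 277.5, 304.7, 341.0] [224.3, 204.4, 357.3, 283.7] [204.6, 232.3, 376.3, 371.6]
jig both (array([ 0.54176557,  0.02966724, -0.18970047]), np.float64(6453.971841599385))
jig top (array([ 0.53973578,  0.03255885, -0.17833085]), np.float64(4222.294025374856))
jig side (array([ 0.54237039,  0.02938475, -0.18510238]), np.float64(2207.2074894271436))
lath both (array([ 0.54535526,  0.02954546, -0.17826043]), np.float64(752.4449365628604))
lath top (array([ 0.54640846,  0.03129522, -0.16563797]), np.float64(251.60298346789696))
lath side (array([ 0.54539333,  0.02854216, -0.18080965]), np.float64(474.3906958861976))
[np.float64(0.4710701984283154), np.float64(-0.2773080606065911), 1.5]
grip both (array([ 0.47153102, -0.28463996,  1.58051865]), np.float64(34.74420161567353))
grip top (array([ 0.47301882, -0.28236687,  1.51003953]), np.float64(10.742650186887609))
grip side (array([ 0.47024881, -0.28470694,  1.65878272]), np.float64(11.491885915521793))
```

```bash
sed -i 's/m=lab==1+np.argmax(st\[1:,4\])/m=np.isin(lab,[k for k in range(1,n) if st[k,4]>40])/' a.py
cat >> a.py <<'E'
J=fit([(T,jt,win(ejt)),(S,js,win(ejs))],mj,j0)[0];L=fit([(T,lt,win(elt)),(S,ls,win(els))],ml,l0)[0];G=fit([(T,soft(T,et),et),(S,soft(S,es),es)],mg,g0)[0]
out=[]
for f,(a,b,c,d) in((T,(210,190,430,325)),(S,(195,180,440,380))):
    im=cv2.resize(f["img"][b:d,a:c],None,fx=3,fy=3,interpolation=cv2.INTER_CUBIC)
    for P,col in((mj(J),(0,0,255)),(ml(L),(0,255,0)),(mg(G),(255,0,0))):
        q=(proj(f,P)-[a,b]+.5)*3
        for i in range(8):
            for k in(1,2,4):
                if not i&k: cv2.line(im,tuple(int(v) for v in q[i]),tuple(int(v) for v in q[i|k]),col,1)
    out.append(im)
save("o_t.png",out[0]);save("o_s.png",out[1])
w=max(o.shape[1] for o in out);o=np.vstack([np.pad(x,((0,0),(0,w-x.shape[1]),(0,0))) for x in out]);print(o.shape);save("o.png",cv2.resize(o,None,fx=.59,fy=.59,interpolation=cv2.INTER_AREA))
E
python3 a.py
```

```text
[234.2, 217.7, 290.1, 250.9] [222.8, 276.5, 304.7, 343.3] [224.9, 203.4, 357.5, 282.9] [202.8, 231.7, 378.1, 371.6]
jig both (array([ 0.54540191,  0.02861072, -0.17680332]), np.float64(415.71303344867357))
jig top (array([ 0.54543081,  0.03159189, -0.17198571]), np.float64(142.88472126105344))
jig side (array([ 0.54514923,  0.02790597, -0.1791047 ]), np.float64(210.9361476355248))
lath both (array([ 0.54661529,  0.02976121, -0.17096806]), np.float64(738.3872971933872))
lath top (array([ 0.5472915 ,  0.03030874, -0.1663377 ]), np.float64(261.02011534025377))
lath side (array([ 0.54628038,  0.02983374, -0.17628722]), np.float64(473.88366013071897))
[np.float64(0.4710701984283154), np.float64(-0.2773080606065911), 1.5]
grip both (array([ 0.47180021, -0.28462929,  1.57196018]), np.float64(34.741304687091215))
grip top (array([ 0.47303509, -0.28235105,  1.52726053]), np.float64(10.745217428890573))
grip side (array([ 0.47021582, -0.28441795,  1.6687628 ]), np.float64(11.659477078683892))
(1005, 735, 3)
```

View pics/o_t.png

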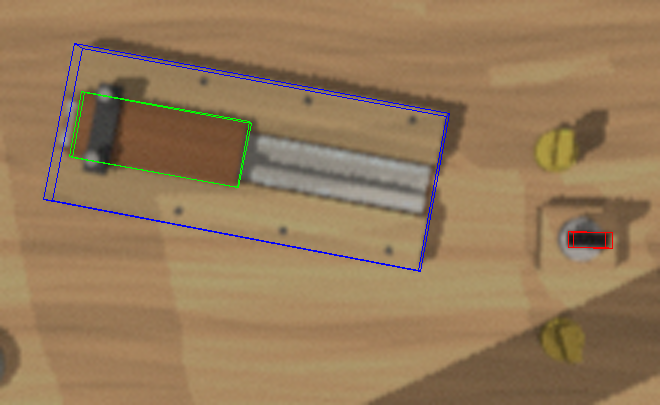

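View pics/o_s.png

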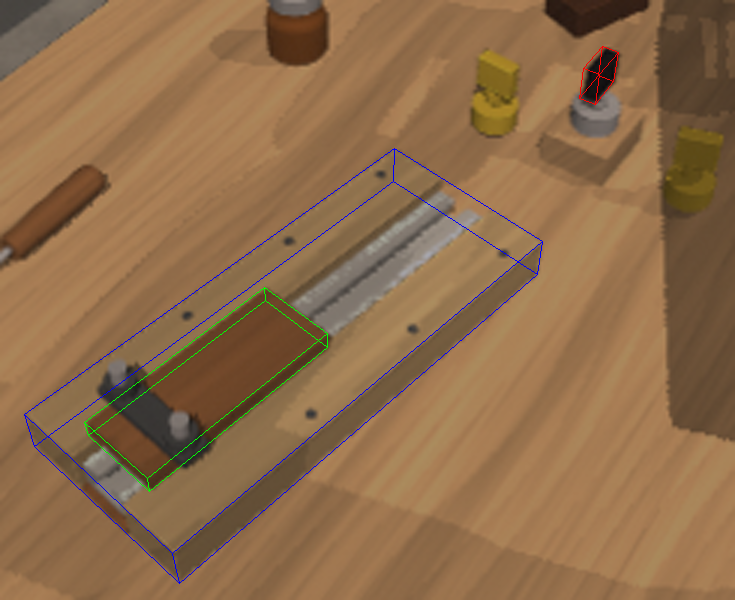

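```bash
cat >> h.py <<'E'
def go(x,y,z,yaw=None):
    s=manip.read_state();R=np.array(s["tcp_rot"]);p=np.array(s["tcp_pos"]);cy=np.degrees(np.arctan2(R[1,0],R[0,0]))
    d=R.T@(np.array([x,y,z])-p)
    print("t",round(s["clock"],2),"p",p.round(4),"yaw",cy.round(2),"F",np.round(s["wrist_force"],1),"M",np.round(s["torque"],2),"w",round(s["grip_width"],4))
    print(" shift mm",(d*1000).round(1),"roll",None if yaw is None else round(-(yaw-cy),2))
E
python3 -c "
from h import *
go(.472,-.2837,.16,90)"
```

```text
t 1.35 p [ 0.234  -0.5795  0.2225] yaw 21.99 F [ 0.7 -0.2  0.6] M [-0.02 -0.05  0.02] w 0.0869
 shift mm [ 331.4 -185.2   62.5] roll -68.01
```

>>> {"fn": "send_rows", "kwargs": {
  "steps": [
    [0.033, -0.018, 0.003, -7],
    [0.066, -0.037, 0.006, -14],
    [0.1, -0.055, 0.012, -21],
    [0.133, -0.074, 0.02, -28],
    [0.166, -0.092, 0.028, -35],
    [0.2, -0.111, 0.036, -42],
    [0.233, -0.13, 0.044, -49],
    [0.266, -0.148, 0.052, -56],
    [0.3, -0.167, 0.058, -62],
    [0.3314, -0.1852, 0.0625, -68]
  ],
  "hand": 0,
  "newtons": 25
}}

```text
clock: 2.18
tcp_pos: [0.4729, -0.2818, 0.1596]
tcp_rot: [[-0.005, 1.0, -0.0], [1.0, 0.005, 0.0], [0.0, -0.0, -1.0]]
wrist_force: [0.1, -0.0, 0.2]
grip_width: 0.0439
```

```bash
python3 -c "
from h import *
go(.472,-.2837,.066,90)
f=cams.grab_frame('side');a=f['img'][130:255,330:480];save('n1.png',cv2.resize(a,None,fx=5,fy=4.8,interpolation=cv2.INTER_CUBIC))"
```

```text
t 2.18 p [ 0.4729 -0.2818  0.1596] yaw 90.3 F [ 0.1 -0.   0.2] M [-0.06 -0.1   0.02] w 0.0439
 shift mm [-2.  -0.9 93.6] roll 0.3
```

View pics/n1.png

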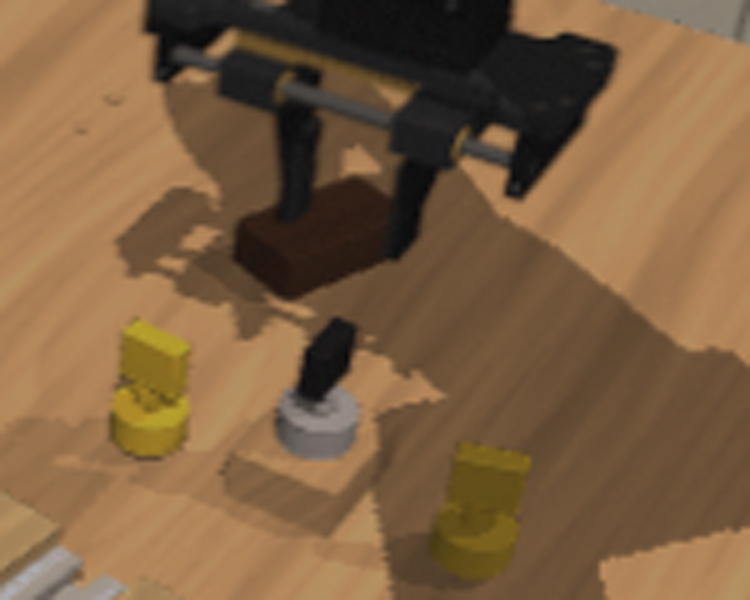

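Crop shows the black-gripped steel stud in its rest (crop 320,390), below the open fingers; yellow look-alikes at (150,390) and (485,510) are clear of the fingers. Descend and pinch.

>>> {"fn": "send_rows", "kwargs": {
  "steps": [
    [-0.001, -0.001, 0.02, 0.3],
    [-0.002, -0.001, 0.045, 0.3],
    [-0.002, -0.001, 0.07, 0.3],
    [-0.002, -0.001, 0.085, 0.3],
    [-0.002, -0.001, 0.0935, 0.3],
    [-0.002, -0.001, 0.0935, 0.3],
    [-0.002, -0.001, 0.0935, 0.3],
    [-0.002, -0.001, 0.0935, 0.3],
    [-0.002, -0.001, 0.0935, 0.3],
    [-0.002, -0.001, 0.0935, 0.3]
  ]
}}

```text
clock: 3.07
tcp_pos: [0.4717, -0.2864, 0.068]
tcp_rot: [[0.006, 1.0, 0.002], [1.0, -0.006, -0.002], [-0.002, 0.002, -1.0]]
wrist_force: [-0.1, -0.2, -0.3]
grip_width: 0.0433
```

>>> {"fn": "send_rows", "kwargs": {
  "steps": [
    [0, 0, 0, 0],
    [0, 0, 0, 0],
    [0, 0, 0, 0],
    [0, 0, 0, 0],
    [0, 0, 0, 0],
    [0, 0, 0, 0],
    [0, 0, 0, 0],
    [0, 0, 0, 0],
    [0, 0, 0, 0],
    [0, 0, 0, 0]
  ],
  "hand": -1,
  "newtons": 25
}}

```text
clock: 3.9
tcp_pos: [0.4709, -0.2856, 0.0664]
tcp_rot: [[0.005, 1.0, -0.0], [1.0, -0.005, 0.0], [0.0, -0.0, -1.0]]
wrist_force: [0.3, 0.3, -1.4]
grip_width: 0.014
```

```bash
python3 -c "
from h import *
go(.472,-.2837,.066,90)"
```

```text
t 3.9 p [ 0.4709 -0.2856  0.0664] yaw 89.69 F [ 0.3  0.3 -1.4] M [-0.03 -0.1   0.01] w 0.014
 shift mm [1.9 1.1 0.4] roll -0.31
```

>>> {"fn": "send_rows", "kwargs": {
  "steps": [
    [0, 0, -0.005, 0],
    [0, 0, -0.015, 0],
    [0, 0, -0.03, 0],
    [0, 0, -0.045, 0],
    [0, 0, -0.06, 0],
    [0, 0, -0.07, 0],
    [0, 0, -0.075, 0],
    [0, 0, -0.075, 0],
    [0, 0, -0.075, 0],
    [0, 0, -0.075, 0]
  ]
}}

```text
clock: 4.73
tcp_pos: [0.4704, -0.2853, 0.1406]
tcp_rot: [[0.005, 1.0, -0.001], [1.0, -0.005, 0.001], [0.001, -0.001, -1.0]]
wrist_force: [-1.5, 0.4, -1.5]
grip_width: 0.0137
```

```bash
python3 -c "
from h import *
go(.54,-.02,.145,80)"
```

```text
t 4.73 p [ 0.4704 -0.2853  0.1406] yaw 89.69 F [-1.5  0.4 -1.5] M [-0.01 -0.07 -0.02] w 0.0137
 shift mm [265.7  68.1  -4.2] roll 9.69
```

>>> {"fn": "send_rows", "kwargs": {
  "steps": [
    [0.02, 0.005, -0.001, 1],
    [0.05, 0.013, -0.002, 2],
    [0.09, 0.023, -0.003, 3],
    [0.13, 0.034, -0.004, 5],
    [0.17, 0.044, -0.004, 6.5],
    [0.21, 0.054, -0.004, 8],
    [0.245, 0.062, -0.004, 9],
    [0.265, 0.067, -0.004, 9.7],
    [0.276, 0.067, -0.004, 9.7],
    [0.276, 0.067, -0.004, 9.7]
  ]
}}

```text
clock: 5.57
tcp_pos: [0.5387, -0.0079, 0.1445]
tcp_rot: [[0.171, 0.985, -0.002], [0.985, -0.171, 0.001], [0.0, -0.002, -1.0]]
wrist_force: [0.4, 0.7, -0.6]
grip_width: 0.014
```

>>> {"fn": "send_rows", "kwargs": {
  "steps": [
    [0, 0, 0.01, 0],
    [0, 0, 0.02, 0],
    [0, 0, 0.03, 0],
    [0, 0, 0.036, 0],
    [0, 0, 0.036, 0],
    [0, 0, 0.036, 0],
    [0, 0, 0.036, 0],
    [0, 0, 0.036, 0],
    [0, 0, 0.036, 0],
    [0, 0, 0.036, 0]
  ]
}}

```text
clock: 6.4
tcp_pos: [0.5398, -0.0101, 0.1101]
tcp_rot: [[0.174, 0.985, 0.001], [0.985, -0.174, -0.0], [0.0, 0.001, -1.0]]
wrist_force: [0.1, 0.2, -1.6]
grip_width: 0.0139
```

```bash
python3 - <<'E'
from h import *
go(.5391,-.0096,.105,80)
f=cams.grab_frame("side");save("side2.png",f["img"])
p=np.array(manip.read_state()["tcp_pos"]);o=p-[0,0,.0433]
u=proj(f,[o])[0].astype(int);a,b=u-[50,40]
im=cv2.resize(f["img"][b:b+75,a:a+100],None,fx=8,fy=8,interpolation=cv2.INTER_CUBIC)
th=np.linspace(0,6.28,40)
def pl(P,c): cv2.polylines(im,[((proj(f,P)-[a,b]+.5)*8).astype(np.int32)],False,c,1)
for h in(.007,.027): pl(o+np.c_[.02*np.cos(th),.02*np.sin(th),0*th+h],(255,0,0))
J=np.array([.5466,.0298,.036]);d=np.array([.174,.985,0]);n=np.array([.985,-.174,0])
for w in(-.025,.025): pl([J-d*.15+n*w,J+n*w],(0,0,255))
pl([J-n*.031,J+n*.031],(0,255,0))
save("n2.png",im)
t=cams.grab_frame("top");save("top2.png",t["img"])
E
```

```text
t 6.4 p [ 0.5398 -0.0101  0.1101] yaw 79.99 F [ 0.1  0.2 -1.6] M [ 0.   -0.12  0.01] w 0.0139
 shift mm [ 0.4 -0.8  5.1] roll -0.01
```

View pics/n2.png

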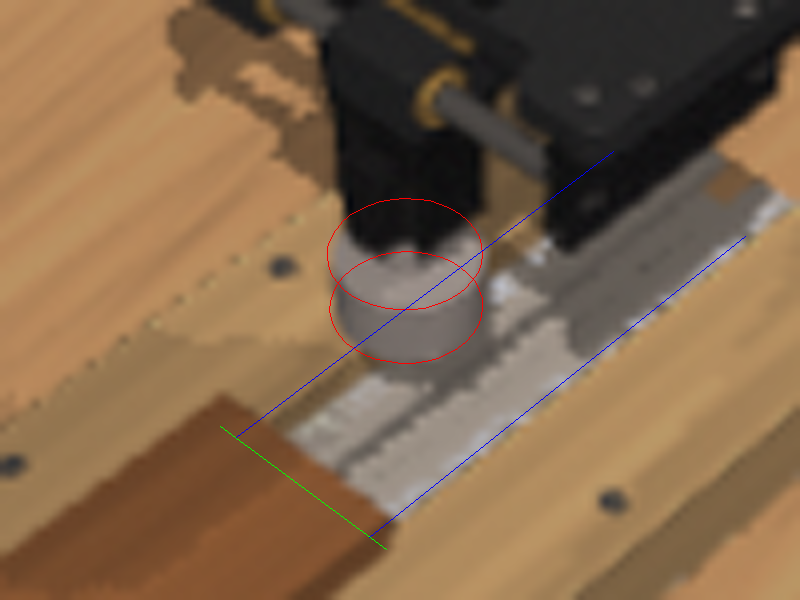

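The side view shows the collar above the slot, collar centre about (412,300) in the crop. It is offset from the prediction by the same ~1.5 px as the near cheek's edge, so the offset is in the camera and the estimate agrees with the robot. I'll descend and feel for contact.

>>> {"fn": "send_rows", "kwargs": {
  "steps": [
    [0, 0, 0.006, 0],
    [0, 0, 0.013, 0],
    [0, 0, 0.02, 0],
    [0, 0, 0.025, 0],
    [0, 0, 0.028, 0],
    [0, 0, 0.029, 0],
    [0, 0, 0.029, 0],
    [0, 0, 0.029, 0],
    [0, 0, 0.029, 0],
    [0, 0, 0.029, 0]
  ]
}}

```text
clock: 7.33
tcp_pos: [0.5398, -0.0101, 0.0809]
tcp_rot: [[0.174, 0.985, 0.001], [0.985, -0.174, -0.0], [0.0, 0.001, -1.0]]
wrist_force: [-0.7, 0.3, -0.9]
grip_width: 0.0138
```

>>> {"fn": "send_rows", "kwargs": {
  "steps": [
    [0, 0, 0.0005, 0],
    [0, 0, 0.001, 0],
    [0, 0, 0.0015, 0],
    [0, 0, 0.002, 0],
    [0, 0, 0.0025, 0],
    [0, 0, 0.003, 0],
    [0, 0, 0.003, 0],
    [0, 0, 0.003, 0],
    [0, 0, 0.003, 0],
    [0, 0, 0.003, 0]
  ]
}}

```text
clock: 8.17
tcp_pos: [0.5395, -0.0101, 0.0776]
tcp_rot: [[0.174, 0.985, 0.0], [0.985, -0.174, -0.0], [0.0, 0.0, -1.0]]
wrist_force: [0.2, 0.6, -1.7]
grip_width: 0.0138
```

Origin is now at z≈34. Continue in small steps.

>>> {"fn": "send_rows", "kwargs": {
  "steps": [
    [0, 0, 0.0005, 0],
    [0, 0, 0.001, 0],
    [0, 0, 0.0015, 0],
    [0, 0, 0.002, 0],
    [0, 0, 0.0025, 0],
    [0, 0, 0.0025, 0],
    [0, 0, 0.0025, 0],
    [0, 0, 0.0025, 0],
    [0, 0, 0.0025, 0],
    [0, 0, 0.0025, 0]
  ]
}}

```text
clock: 9.0
tcp_pos: [0.5395, -0.0101, 0.0751]
tcp_rot: [[0.174, 0.985, 0.0], [0.985, -0.174, -0.0], [0.0, 0.0, -1.0]]
wrist_force: [0.3, 0.4, -1.2]
grip_width: 0.0138
```

>>> {"fn": "send_rows", "kwargs": {
  "steps": [
    [0, 0, 0.0005, 0],
    [0, 0, 0.001, 0],
    [0, 0, 0.0015, 0],
    [0, 0, 0.002, 0],
    [0, 0, 0.002, 0],
    [0, 0, 0.002, 0],
    [0, 0, 0.002, 0],
    [0, 0, 0.002, 0],
    [0, 0, 0.002, 0],
    [0, 0, 0.002, 0]
  ]
}}

```text
clock: 9.83
tcp_pos: [0.5395, -0.0101, 0.0731]
tcp_rot: [[0.174, 0.985, 0.0], [0.985, -0.174, 0.0], [0.0, 0.0, -1.0]]
wrist_force: [-0.7, 0.3, -1.1]
grip_width: 0.0137
```

>>> {"fn": "send_rows", "kwargs": {
  "steps": [
    [0, 0, 0.0005, 0],
    [0, 0, 0.001, 0],
    [0, 0, 0.0015, 0],
    [0, 0, 0.002, 0],
    [0, 0, 0.002, 0],
    [0, 0, 0.002, 0],
    [0, 0, 0.002, 0],
    [0, 0, 0.002, 0],
    [0, 0, 0.002, 0],
    [0, 0, 0.002, 0]
  ]
}}

```text
clock: 10.67
tcp_pos: [0.5395, -0.0101, 0.0711]
tcp_rot: [[0.174, 0.985, 0.0], [0.985, -0.174, -0.0], [-0.0, 0.0, -1.0]]
wrist_force: [-0.5, -0.1, -0.7]
grip_width: 0.0142
```

>>> {"fn": "send_rows", "kwargs": {
  "steps": [
    [0, 0, 0.0005, 0],
    [0, 0, 0.001, 0],
    [0, 0, 0.0015, 0],
    [0, 0, 0.002, 0],
    [0, 0, 0.002, 0],
    [0, 0, 0.002, 0],
    [0, 0, 0.002, 0],
    [0, 0, 0.002, 0],
    [0, 0, 0.002, 0],
    [0, 0, 0.002, 0]
  ]
}}

```text
clock: 11.5
tcp_pos: [0.5395, -0.0101, 0.0691]
tcp_rot: [[0.174, 0.985, 0.0], [0.985, -0.174, -0.0], [-0.0, 0.0, -1.0]]
wrist_force: [-0.3, 0.3, -1.0]
grip_width: 0.0136
```

>>> {"fn": "send_rows", "kwargs": {
  "steps": [
    [0, 0, 0.0005, 0],
    [0, 0, 0.001, 0],
    [0, 0, 0.0015, 0],
    [0, 0, 0.002, 0],
    [0, 0, 0.002, 0],
    [0, 0, 0.002, 0],
    [0, 0, 0.002, 0],
    [0, 0, 0.002, 0],
    [0, 0, 0.002, 0],
    [0, 0, 0.002, 0]
  ]
}}

```text
clock: 12.33
tcp_pos: [0.5395, -0.0101, 0.067]
tcp_rot: [[0.174, 0.985, 0.0], [0.985, -0.174, -0.0], [-0.0, 0.0, -1.0]]
wrist_force: [0.1, -0.0, -0.7]
grip_width: 0.0139
```

>>> {"fn": "send_rows", "kwargs": {
  "steps": [
    [0, 0, 0.0005, 0],
    [0, 0, 0.001, 0],
    [0, 0, 0.0015, 0],
    [0, 0, 0.0015, 0],
    [0, 0, 0.0015, 0],
    [0, 0, 0.0015, 0],
    [0, 0, 0.0015, 0],
    [0, 0, 0.0015, 0],
    [0, 0, 0.0015, 0],
    [0, 0, 0.0015, 0]
  ]
}}

```text
clock: 13.17
tcp_pos: [0.5394, -0.0101, 0.0655]
tcp_rot: [[0.174, 0.985, -0.0], [0.985, -0.174, 0.0], [-0.0, -0.0, -1.0]]
wrist_force: [0.7, 0.1, -0.7]
grip_width: 0.0139
```

>>> {"fn": "send_rows", "kwargs": {
  "steps": [
    [0, 0, 0.0005, 0],
    [0, 0, 0.001, 0],
    [0, 0, 0.0015, 0],
    [0, 0, 0.0015, 0],
    [0, 0, 0.0015, 0],
    [0, 0, 0.0015, 0],
    [0, 0, 0.0015, 0],
    [0, 0, 0.0015, 0],
    [0, 0, 0.0015, 0],
    [0, 0, 0.0015, 0]
  ]
}}

```text
clock: 14.0
tcp_pos: [0.5394, -0.0101, 0.064]
tcp_rot: [[0.174, 0.985, -0.0], [0.985, -0.174, -0.0], [-0.0, -0.0, -1.0]]
wrist_force: [-0.7, 0.1, -0.7]
grip_width: 0.0136
```

>>> {"fn": "send_rows", "kwargs": {
  "steps": [
    [0, 0, 0.0005, 0],
    [0, 0, 0.001, 0],
    [0, 0, 0.001, 0],
    [0, 0, 0.001, 0],
    [0, 0, 0.001, 0],
    [0, 0, 0.001, 0],
    [0, 0, 0.001, 0],
    [0, 0, 0.001, 0],
    [0, 0, 0.001, 0],
    [0, 0, 0.001, 0]
  ]
}}

```text
clock: 14.83
tcp_pos: [0.5395, -0.0101, 0.0631]
tcp_rot: [[0.174, 0.985, 0.0], [0.985, -0.174, -0.0], [-0.0, 0.0, -1.0]]
wrist_force: [-1.8, -0.3, 4.8]
grip_width: 0.014
```

>>> {"fn": "send_rows", "kwargs": {
  "steps": [
    [0, 0, -0.0008, 0],
    [0, 0, -0.0015, 0],
    [0.002, 0, -0.0015, 0],
    [0.005, 0, -0.0015, 0],
    [0.008, 0, -0.0015, 0],
    [0.011, 0, -0.0015, 0],
    [0.014, 0, -0.0015, 0],
    [0.0155, 0, -0.0015, 0],
    [0.0155, 0, -0.0015, 0],
    [0.0155, 0, -0.0015, 0]
  ]
}}

```text
clock: 15.67
tcp_pos: [0.5422, 0.0054, 0.0645]
tcp_rot: [[0.173, 0.985, -0.0], [0.985, -0.173, -0.0], [-0.0, -0.0, -1.0]]
wrist_force: [0.7, -0.5, -1.2]
grip_width: 0.0136
```

>>> {"fn": "send_rows", "kwargs": {
  "steps": [
    [0.0002, 0, 0, 0],
    [0.0004, 0, 0, 0],
    [0.0006, 0, 0, 0],
    [0.0008, 0, 0, 0],
    [0.001, 0, 0, 0],
    [0.0012, 0, 0, 0],
    [0.0014, 0, 0, 0],
    [0.0015, 0, 0, 0],
    [0.0015, 0, 0, 0],
    [0.0015, 0, 0, 0]
  ]
}}

```text
clock: 16.5
tcp_pos: [0.5424, 0.0067, 0.0645]
tcp_rot: [[0.174, 0.985, 0.0], [0.985, -0.174, -0.0], [-0.0, 0.0, -1.0]]
wrist_force: [0.4, -0.4, -0.5]
grip_width: 0.0136
```

>>> {"fn": "send_rows", "kwargs": {
  "steps": [
    [0.0002, 0, 0, 0],
    [0.0004, 0, 0, 0],
    [0.0006, 0, 0, 0],
    [0.0008, 0, 0, 0],
    [0.001, 0, 0, 0],
    [0.001, 0, 0, 0],
    [0.001, 0, 0, 0],
    [0.001, 0, 0, 0],
    [0.001, 0, 0, 0],
    [0.001, 0, 0, 0]
  ]
}}

```text
clock: 17.33
tcp_pos: [0.5426, 0.0076, 0.0646]
tcp_rot: [[0.174, 0.985, 0.0], [0.985, -0.174, -0.0], [-0.0, 0.0, -1.0]]
wrist_force: [-0.0, 1.0, -1.8]
grip_width: 0.014
```

>>> {"fn": "send_rows", "kwargs": {
  "steps": [
    [0.0002, 0, 0, 0],
    [0.0004, 0, 0, 0],
    [0.0006, 0, 0, 0],
    [0.0008, 0, 0, 0],
    [0.001, 0, 0, 0],
    [0.001, 0, 0, 0],
    [0.001, 0, 0, 0],
    [0.001, 0, 0, 0],
    [0.001, 0, 0, 0],
    [0.001, 0, 0, 0]
  ]
}}

```text
clock: 18.17
tcp_pos: [0.5427, 0.0086, 0.0645]
tcp_rot: [[0.174, 0.985, -0.0], [0.985, -0.174, 0.0], [0.0, -0.0, -1.0]]
wrist_force: [-0.7, -0.1, -2.2]
grip_width: 0.0136
```

>>> {"fn": "send_rows", "kwargs": {
  "steps": [
    [0.0002, 0, 0, 0],
    [0.0004, 0, 0, 0],
    [0.0006, 0, 0, 0],
    [0.0008, 0, 0, 0],
    [0.0008, 0, 0, 0],
    [0.0008, 0, 0, 0],
    [0.0008, 0, 0, 0],
    [0.0008, 0, 0, 0],
    [0.0008, 0, 0, 0],
    [0.0008, 0, 0, 0]
  ]
}}

```text
clock: 19.0
tcp_pos: [0.5429, 0.0094, 0.0645]
tcp_rot: [[0.174, 0.985, 0.0], [0.985, -0.174, -0.0], [-0.0, 0.0, -1.0]]
wrist_force: [-0.6, -0.1, -0.7]
grip_width: 0.014
```

```bash
python3 - <<'E'
from h import *
go(.5431,.0101,.0645,80)
f=cams.grab_frame("side");im=f["img"][240:315,265:365];save("n3.png",cv2.resize(im,None,fx=8,fy=8,interpolation=cv2.INTER_CUBIC))
E
```

```text
t 19.0 p [0.5429 0.0094 0.0645] yaw 79.99 F [-0.6 -0.1 -0.7] M [-0.01 -0.09 -0.04] w 0.014
 shift mm [0.7 0.1 0. ] roll -0.01
```

View pics/n3.png

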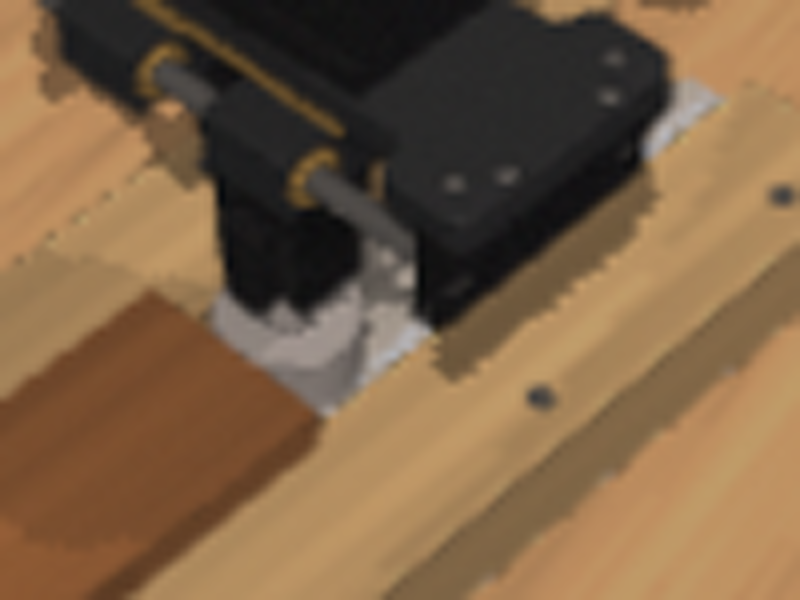

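The collar sits low in the groove, just short of the lath end (crop 290,350). Continue in small steps.

>>> {"fn": "send_rows", "kwargs": {
  "steps": [
    [0.0002, 0, 0, 0],
    [0.0004, 0, 0, 0],
    [0.0006, 0, 0, 0],
    [0.0008, 0, 0, 0],
    [0.0008, 0, 0, 0],
    [0.0008, 0, 0, 0],
    [0.0008, 0, 0, 0],
    [0.0008, 0, 0, 0],
    [0.0008, 0, 0, 0],
    [0.0008, 0, 0, 0]
  ]
}}

```text
clock: 19.88
tcp_pos: [0.543, 0.0098, 0.0646]
tcp_rot: [[0.174, 0.985, -0.0], [0.985, -0.174, -0.001], [-0.001, -0.0, -1.0]]
wrist_force: [-1.5, -5.1, 0.2]
grip_width: 0.014
```

>>> {"fn": "send_rows", "kwargs": {
  "steps": [
    [0.0002, 0, 0, 0],
    [0.0004, 0, 0, 0],
    [0.0006, 0, 0, 0],
    [0.0006, 0, 0, 0],
    [0.0006, 0, 0, 0],
    [0.0006, 0, 0, 0],
    [0.0006, 0, 0, 0],
    [0.0006, 0, 0, 0],
    [0.0006, 0, 0, 0],
    [0.0006, 0, 0, 0]
  ]
}}

```text
clock: 20.72
tcp_pos: [0.543, 0.0099, 0.0646]
tcp_rot: [[0.174, 0.985, -0.0], [0.985, -0.174, -0.001], [-0.001, -0.0, -1.0]]
wrist_force: [-1.2, -6.5, -0.9]
grip_width: 0.0138
```

>>> {"fn": "send_rows", "kwargs": {
  "steps": [
    [-0.0005, 0, 0, 0],
    [-0.001, 0, 0, 0],
    [-0.001, 0, 0.0005, 0],
    [-0.001, 0, 0.001, 0],
    [-0.001, 0, 0.0015, 0],
    [-0.001, 0, 0.002, 0],
    [-0.001, 0, 0.002, 0],
    [-0.001, 0, 0.002, 0],
    [-0.001, 0, 0.002, 0],
    [-0.001, 0, 0.002, 0]
  ]
}}

```text
clock: 21.55
tcp_pos: [0.5432, 0.0097, 0.063]
tcp_rot: [[0.174, 0.985, 0.0], [0.985, -0.174, -0.0], [-0.0, 0.0, -1.0]]
wrist_force: [-2.5, -4.8, 3.8]
grip_width: 0.0139
```

>>> {"fn": "send_rows", "kwargs": {
  "steps": [
    [0, 0, 0.0004, 0],
    [0, 0, 0.0008, 0],
    [0, 0, 0.0012, 0],
    [0, 0, 0.0016, 0],
    [0, 0, 0.002, 0],
    [0, 0, 0.002, 0],
    [0, 0, 0.002, 0],
    [0, 0, 0.002, 0],
    [0, 0, 0.002, 0],
    [0, 0, 0.002, 0]
  ]
}}

```text
clock: 22.38
tcp_pos: [0.5432, 0.0097, 0.0612]
tcp_rot: [[0.174, 0.985, 0.0], [0.985, -0.174, -0.0], [-0.0, 0.0, -1.0]]
wrist_force: [-2.7, -3.3, 5.6]
grip_width: 0.0139
```

```bash
python3 - <<'E'
from h import *
go(.543,.0098,.0588,80)
F=[]
for _ in range(6): cams.grab_frame("side");F.append(manip.read_state()["wrist_force"])
print(np.mean(F,0).round(2),np.std(F,0).round(2),manip.read_state()["tcp_pos"])
E
```

```text
t 22.38 p [0.5432 0.0097 0.0612] yaw 80.0 F [-2.7 -3.3  5.6] M [-0.86  0.57  0.03] w 0.0139
 shift mm [ 0.  -0.2  2.4] roll -0.0
[-3.3  -4.78  6.11] [0.48 0.44 0.47] [0.54323032 0.00969413 0.06125707]
```

>>> {"fn": "send_rows", "kwargs": {
  "steps": [
    [-0.0003, -0.0002, 0.0004, 0],
    [-0.0006, -0.0004, 0.0008, 0],
    [-0.0006, -0.0004, 0.0012, 0],
    [-0.0006, -0.0004, 0.0016, 0],
    [-0.0006, -0.0004, 0.002, 0],
    [-0.0006, -0.0004, 0.0023, 0],
    [-0.0006, -0.0004, 0.0023, 0],
    [-0.0006, -0.0004, 0.0023, 0],
    [-0.0006, -0.0004, 0.0023, 0],
    [-0.0006, -0.0004, 0.0023, 0]
  ]
}}

```text
clock: 23.52
tcp_pos: [0.5432, 0.0096, 0.0594]
tcp_rot: [[0.174, 0.985, 0.001], [0.985, -0.174, 0.0], [0.001, 0.001, -1.0]]
wrist_force: [-2.8, -3.1, 8.4]
grip_width: 0.0138
```

```bash
cat > f.py <<'E'
from h import *
go(.543,.0098,.0588,80)
F=[]
for _ in range(6): cams.grab_frame("side");F.append(manip.read_state()["wrist_force"])
m=np.mean(F,0);print(m.round(2),"jig x,y",(m@[.985,-.174,0]).round(2),(m@[.174,.985,0]).round(2),manip.read_state()["tcp_pos"])
E
python3 f.py
```

```text
t 23.52 p [0.5432 0.0096 0.0594] yaw 80.0 F [-2.8 -3.1  8.4] M [-0.52  0.58  0.02] w 0.0138
 shift mm [ 0.1 -0.2  0.6] roll -0.0
[-3.16 -2.86  7.28] jig x,y -2.62 -3.37 [0.54319269 0.00962565 0.05940321]
```

>>> {"fn": "send_rows", "kwargs": {
  "steps": [
    [-0.0002, -0.0002, 0.0003, 0],
    [-0.0003, -0.0004, 0.0005, 0],
    [-0.0003, -0.0004, 0.0007, 0],
    [-0.0003, -0.0004, 0.0007, 0],
    [-0.0003, -0.0004, 0.0007, 0],
    [-0.0003, -0.0004, 0.0007, 0],
    [-0.0003, -0.0004, 0.0007, 0],
    [-0.0003, -0.0004, 0.0007, 0],
    [-0.0003, -0.0004, 0.0007, 0],
    [-0.0003, -0.0004, 0.0007, 0]
  ]
}}

```text
clock: 24.65
tcp_pos: [0.5432, 0.0096, 0.0589]
tcp_rot: [[0.174, 0.985, 0.002], [0.985, -0.174, 0.001], [0.001, 0.002, -1.0]]
wrist_force: [-2.2, -2.5, 8.3]
grip_width: 0.0137
```

```bash
python3 f.py
```

```text
t 24.65 p [0.5432 0.0096 0.0589] yaw 79.99 F [-2.2 -2.5  8.3] M [-0.34  0.55 -0.01] w 0.0137
 shift mm [ 0.2 -0.2  0.1] roll -0.01
[-2.64 -1.86  8.04] jig x,y -2.28 -2.29 [0.54313554 0.00958659 0.05892096]
```

>>> {"fn": "send_rows", "kwargs": {
  "steps": [
    [0, 0, 0, -3],
    [0, 0, 0, -6],
    [0, 0, 0, -9],
    [0, 0, 0, -12],
    [0, 0, 0, -15],
    [0, 0, 0, -18],
    [0, 0, 0, -21],
    [0, 0, 0, -24],
    [0, 0, 0, -24],
    [0, 0, 0, -24]
  ]
}}

```text
clock: 25.78
tcp_pos: [0.545, 0.0093, 0.0598]
tcp_rot: [[-0.242, 0.97, 0.006], [0.97, 0.242, 0.0], [-0.001, 0.006, -1.0]]
wrist_force: [1.9, -1.8, 6.8]
grip_width: 0.0139
```

```bash
python3 f.py
```

```text
t 25.78 p [0.545  0.0093 0.0598] yaw 103.99 F [ 1.9 -1.8  6.8] M [-0.37 -0.36  0.  ] w 0.0139
 shift mm [ 0.9 -1.8  1. ] roll 23.99
[ 1.99 -2.31  7.08] jig x,y 2.36 -1.92 [0.5449987  0.0093307  0.05978615]
```

>>> {"fn": "send_rows", "kwargs": {
  "steps": [
    [0, -0.0003, 0.0004, 0],
    [0.0001, -0.0006, 0.0008, 0],
    [0.0002, -0.0009, 0.001, 0],
    [0.0003, -0.0012, 0.001, 0],
    [0.0004, -0.0015, 0.001, 0],
    [0.0005, -0.0018, 0.001, 0],
    [0.0005, -0.0018, 0.001, 0],
    [0.0005, -0.0018, 0.001, 0],
    [0.0005, -0.0018, 0.001, 0],
    [0.0005, -0.0018, 0.001, 0]
  ]
}}

```text
clock: 26.92
tcp_pos: [0.5448, 0.0093, 0.0596]
tcp_rot: [[-0.242, 0.97, 0.01], [0.97, 0.242, 0.0], [-0.002, 0.01, -1.0]]
wrist_force: [5.4, -1.2, 7.8]
grip_width: 0.0138
```

```bash
python3 f.py
```

```text
t 26.92 p [0.5448 0.0093 0.0596] yaw 103.98 F [ 5.4 -1.2  7.8] M [-0.38 -0.96  0.03] w 0.0138
 shift mm [ 0.9 -1.6  0.8] roll 23.98
[ 4.63 -1.47  7.67] jig x,y 4.81 -0.64 [0.54480717 0.00932577 0.05964813]
```

```bash
python3 - <<'E'
from h import *
f=cams.grab_frame("side");t=cams.grab_frame("top")
a=cv2.resize(f["img"][235:310,265:365],(400,300),interpolation=cv2.INTER_CUBIC);b=cv2.resize(t["img"][200:275,265:365],(400,300),interpolation=cv2.INTER_CUBIC)
save("n4.png",cv2.resize(np.hstack([a,b]),(800,300)))
print(np.round(manip.read_state()["joints"],2))
E
```

```text
[-7.3700e+00  1.1570e+01  1.0752e+02  9.0000e-02  6.0350e+01 -2.1390e+01]
```

View pics/n4.png

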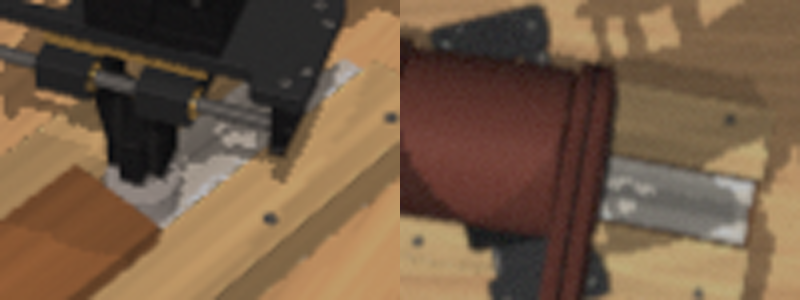

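>>> {"fn": "send_rows", "kwargs": {
  "steps": [
    [0, 0.0004, 0, 0],
    [0, 0.0008, 0, 0],
    [0, 0.0012, 0.0002, 0],
    [0, 0.0012, 0.0004, 0],
    [0, 0.0012, 0.0005, 0],
    [0, 0.0012, 0.0005, 0],
    [0, 0.0012, 0.0005, 0],
    [0, 0.0012, 0.0005, 0],
    [0, 0.0012, 0.0005, 0],
    [0, 0.0012, 0.0005, 0]
  ]
}}

```text
clock: 28.15
tcp_pos: [0.545, 0.0094, 0.0588]
tcp_rot: [[-0.242, 0.97, 0.008], [0.97, 0.242, -0.0], [-0.002, 0.007, -1.0]]
wrist_force: [2.6, -2.8, 8.3]
grip_width: 0.0136
```

```bash
python3 f.py
```

```text
t 28.15 p [0.545  0.0094 0.0588] yaw 103.99 F [ 2.6 -2.8  8.3] M [-0.54 -0.51 -0.02] w 0.0136
 shift mm [ 0.9 -1.8 -0. ] roll 23.99
[ 2.26 -3.14  8.47] jig x,y 2.77 -2.7 [0.54491291 0.00939563 0.05871839]
```

>>> {"fn": "send_rows", "kwargs": {
  "steps": [
    [0, 0.0004, 0, 0],
    [0, 0.0008, 0, -1],
    [0, 0.0011, 0, -4],
    [0, 0.0011, 0, -7],
    [0, 0.0011, 0, -10],
    [0, 0.0011, 0, -13],
    [0, 0.0011, 0, -16],
    [0, 0.0011, 0, -16],
    [0, 0.0011, 0, -16],
    [0, 0.0011, 0, -16]
  ]
}}

```text
clock: 29.28
tcp_pos: [0.5457, 0.0095, 0.0586]
tcp_rot: [[-0.5, 0.866, 0.007], [0.866, 0.5, -0.0], [-0.004, 0.006, -1.0]]
wrist_force: [1.6, -2.6, 8.3]
grip_width: 0.0137
```

```bash
python3 f.py
```

```text
t 29.28 p [0.5457 0.0095 0.0586] yaw 119.99 F [ 1.6 -2.6  8.3] M [-0.64 -0.32 -0.04] w 0.0137
 shift mm [ 1.6 -2.2 -0.2] roll 39.99
[ 1.64 -3.43  8.32] jig x,y 2.21 -3.09 [0.54567396 0.00952033 0.05856655]
```

>>> {"fn": "send_rows", "kwargs": {
  "steps": [
    [-0.0002, 0.0005, 0, -1],
    [-0.0003, 0.0008, 0, -4],
    [-0.0003, 0.001, 0, -8],
    [-0.0004, 0.0012, 0, -12],
    [-0.0004, 0.0014, 0, -16],
    [-0.0005, 0.0016, 0, -20],
    [-0.0005, 0.0018, 0, -24],
    [-0.0005, 0.0018, 0, -25],
    [-0.0005, 0.0018, 0, -25],
    [-0.0005, 0.0018, 0, -25]
  ]
}}

```text
clock: 30.42
tcp_pos: [0.5465, 0.01, 0.0582]
tcp_rot: [[-0.819, 0.574, 0.005], [0.574, 0.819, -0.0], [-0.004, 0.002, -1.0]]
wrist_force: [-0.8, -4.3, 8.5]
grip_width: 0.0136
```

```bash
python3 f.py
```

```text
t 30.42 p [0.5465 0.01   0.0582] yaw 144.99 F [-0.8 -4.3  8.5] M [-0.74  0.13 -0.  ] w 0.0136
 shift mm [ 2.8 -2.1 -0.6] roll 64.99
[-0.88 -3.6   9.4 ] jig x,y -0.24 -3.7 [0.54653122 0.00996427 0.05820713]
```

>>> {"fn": "send_rows", "kwargs": {
  "steps": [
    [0, 0, -0.0003, 0],
    [0, 0, -0.0006, -1],
    [0, 0.0001, -0.0006, -5],
    [0, 0.0002, -0.0006, -9],
    [0, 0.0003, -0.0006, -13],
    [0.0001, 0.0005, -0.0006, -17],
    [0.0001, 0.0006, -0.0006, -21],
    [0.0001, 0.0006, -0.0006, -25],
    [0.0001, 0.0006, -0.0006, -25],
    [0.0001, 0.0006, -0.0006, -25]
  ]
}}

```text
clock: 31.55
tcp_pos: [0.5468, 0.0106, 0.0587]
tcp_rot: [[-0.985, 0.173, 0.005], [0.173, 0.985, -0.0], [-0.005, 0.0, -1.0]]
wrist_force: [0.0, -3.2, 7.3]
grip_width: 0.0138
```

```bash
python3 f.py
```

```text
t 31.55 p [0.5468 0.0106 0.0587] yaw 170.02 F [ 0.  -3.2  7.3] M [-0.64  0.03  0.06] w 0.0138
 shift mm [ 3.6 -1.4 -0.1] roll 90.02
[-0.16 -3.49  8.44] jig x,y 0.45 -3.46 [0.54675877 0.01060147 0.05869702]
```

>>> {"fn": "send_rows", "kwargs": {
  "steps": [
    [0, 0.0003, 0, 0],
    [0, 0.0006, 0, 0],
    [0, 0.0009, 0, 0],
    [0, 0.0012, 0, 0],
    [0, 0.0012, 0, 0],
    [0, 0.0012, 0, 0],
    [0, 0.0012, 0, 0],
    [0, 0.0012, 0, 0],
    [0, 0.0012, 0, 0],
    [0, 0.0012, 0, 0]
  ]
}}

```text
clock: 32.68
tcp_pos: [0.5468, 0.0108, 0.0587]
tcp_rot: [[-0.985, 0.174, 0.004], [0.174, 0.985, -0.002], [-0.005, -0.001, -1.0]]
wrist_force: [-1.6, -7.2, 8.6]
grip_width: 0.0139
```

```bash
python3 f.py
```

```text
t 32.68 p [0.5468 0.0108 0.0587] yaw 170.01 F [-1.6 -7.2  8.6] M [-1.35  0.21  0.08] w 0.0139
 shift mm [ 3.6 -1.6 -0.1] roll 90.01
[-1.33 -7.44  8.9 ] jig x,y -0.02 -7.56 [0.54679259 0.01076687 0.05866902]
```

>>> {"fn": "send_rows", "kwargs": {
  "steps": [
    [0, -0.0005, 0, 0],
    [0, -0.001, 0, 0],
    [0, -0.0015, 0, 0],
    [0, -0.0015, -0.0003, 0],
    [0, -0.0015, -0.0006, 0],
    [0, -0.0015, -0.0009, 0],
    [0, -0.0015, -0.0012, 0],
    [0, -0.0015, -0.0012, 0],
    [0, -0.0015, -0.0012, 0],
    [0, -0.0015, -0.0012, 0]
  ]
}}

```text
clock: 33.82
tcp_pos: [0.5467, 0.0106, 0.0597]
tcp_rot: [[-0.985, 0.174, 0.005], [0.174, 0.985, 0.0], [-0.005, 0.001, -1.0]]
wrist_force: [0.2, -2.1, 6.9]
grip_width: 0.0136
```

```bash
python3 f.py
```

```text
t 33.82 p [0.5467 0.0106 0.0597] yaw 170.0 F [ 0.2 -2.1  6.9] M [-0.48 -0.1   0.08] w 0.0136
 shift mm [ 3.5 -1.4  0.9] roll 90.0
[-0.02 -2.71  7.1 ] jig x,y 0.46 -2.67 [0.54671256 0.01056174 0.05972312]
```

>>> {"fn": "send_rows", "kwargs": {
  "steps": [
    [0, 0, -0.0002, 0],
    [0, 0, -0.0004, 0],
    [0, 0, -0.0006, 0],
    [0, 0, -0.0008, 0],
    [0, 0, -0.001, 0],
    [0, 0, -0.001, 0],
    [0, 0, -0.001, 0],
    [0, 0, -0.001, 0],
    [0, 0, -0.001, 0],
    [0, 0, -0.001, 0]
  ]
}}

```text
clock: 34.95
tcp_pos: [0.5465, 0.0105, 0.0599]
tcp_rot: [[-0.985, 0.174, 0.005], [0.174, 0.985, 0.0], [-0.005, 0.001, -1.0]]
wrist_force: [6.2, -2.2, 3.5]
grip_width: 0.0138
```

```bash
python3 f.py
```

```text
t 34.95 p [0.5465 0.0105 0.0599] yaw 169.98 F [ 6.2 -2.2  3.5] M [-0.33 -1.1   0.08] w 0.0138
 shift mm [ 3.4 -1.4  1.1] roll 89.98
[ 5.01 -2.11  3.97] jig x,y 5.3 -1.21 [0.54652615 0.0105688  0.05989673]
```

>>> {"fn": "send_rows", "kwargs": {
  "steps": [
    [-0.0003, 0, -0.0001, 0],
    [-0.0006, 0, -0.0002, 0],
    [-0.0009, 0, -0.0003, 0],
    [-0.0012, 0, -0.0004, 0],
    [-0.0015, 0, -0.0004, 0],
    [-0.0018, 0, -0.0004, 0],
    [-0.002, 0, -0.0004, 0],
    [-0.002, 0, -0.0004, 0],
    [-0.002, 0, -0.0004, 0],
    [-0.002, 0, -0.0004, 0]
  ]
}}

```text
clock: 36.08
tcp_pos: [0.5467, 0.0105, 0.0598]
tcp_rot: [[-0.985, 0.174, 0.001], [0.174, 0.985, 0.001], [-0.0, 0.001, -1.0]]
wrist_force: [2.8, -0.3, 7.9]
grip_width: 0.0139
```

```bash
python3 f.py
```

```text
t 36.08 p [0.5467 0.0105 0.0598] yaw 169.99 F [ 2.8 -0.3  7.9] M [ 0.   -0.59  0.04] w 0.0139
 shift mm [ 3.5 -1.3  1. ] roll 89.99
[ 2.52 -0.42  7.61] jig x,y 2.56 0.02 [0.54671354 0.01047486 0.05983603]
```

>>> {"fn": "send_rows", "kwargs": {
  "steps": [
    [0, 0.0003, -0.0002, 0],
    [0, 0.0006, -0.0004, 0],
    [-0.0002, 0.0008, -0.0006, 0],
    [-0.0004, 0.0008, -0.0008, 0],
    [-0.0006, 0.0008, -0.001, 0],
    [-0.0006, 0.0008, -0.001, 0],
    [-0.0006, 0.0008, -0.001, 0],
    [-0.0006, 0.0008, -0.001, 0],
    [-0.0006, 0.0008, -0.001, 0],
    [-0.0006, 0.0008, -0.001, 0]
  ]
}}

```text
clock: 37.22
tcp_pos: [0.5468, 0.0106, 0.06]
tcp_rot: [[-0.985, 0.174, -0.001], [0.174, 0.985, -0.0], [0.001, -0.0, -1.0]]
wrist_force: [2.0, -4.7, 2.8]
grip_width: 0.014
```

```bash
python3 f.py
```

```text
t 37.22 p [0.5468 0.0106 0.06  ] yaw 169.99 F [ 2.  -4.7  2.8] M [-0.77 -0.53  0.06] w 0.014
 shift mm [ 3.6 -1.5  1.2] roll 89.99
[ 1.85 -4.42  1.37] jig x,y 2.59 -4.03 [0.54677485 0.01062761 0.05996163]
```

>>> {"fn": "send_rows", "kwargs": {
  "steps": [
    [0, 0, 0, 0],
    [0, 0, 0, 0],
    [0, 0, 0, 0],
    [0, 0, 0, 0],
    [0, 0, 0, 0],
    [0, 0, 0, 0],
    [0, 0, 0, 0],
    [0, 0, 0, 0],
    [0, 0, 0, 0],
    [0, 0, 0, 0]
  ],
  "hand": -0.2
}}

```text
clock: 38.35
tcp_pos: [0.5471, 0.0107, 0.0603]
tcp_rot: [[-0.985, 0.174, 0.0], [0.174, 0.985, 0.0], [0.0, 0.0, -1.0]]
wrist_force: [-0.1, -0.3, -0.8]
grip_width: 0.0351
```

>>> {"fn": "send_rows", "kwargs": {
  "steps": [
    [0, 0, -0.005, 0],
    [0, 0, -0.015, 0],
    [0, 0, -0.03, 0],
    [0, 0, -0.05, 0],
    [0, 0, -0.075, 0],
    [0, 0, -0.1, 0],
    [0, 0, -0.12, 0],
    [0, 0, -0.13, 0],
    [0, 0, -0.13, 0],
    [0, 0, -0.13, 0]
  ]
}}

```text
clock: 39.18
tcp_pos: [0.5473, 0.0107, 0.1906]
tcp_rot: [[-0.985, 0.174, 0.001], [0.174, 0.985, -0.0], [-0.001, 0.0, -1.0]]
wrist_force: [0.4, -0.7, -0.7]
grip_width: 0.0349
```

>>> {"fn": "send_rows", "kwargs": {
  "steps": [
    [0, -0.02, 0, 0],
    [0, -0.06, 0, 0],
    [0, -0.1, 0, 0],
    [0, -0.14, 0, 0],
    [0, -0.18, 0, 0],
    [0, -0.21, 0, 0],
    [0, -0.23, 0, 0],
    [0, -0.23, 0, 0],
    [0, -0.23, 0, 0],
    [0, -0.23, 0, 0]
  ]
}}

```text
clock: 40.02
tcp_pos: [0.5064, -0.2148, 0.1887]
tcp_rot: [[-0.985, 0.174, -0.002], [0.174, 0.985, 0.002], [0.003, 0.002, -1.0]]
wrist_force: [-0.1, 0.2, 0.4]
grip_width: 0.035
```

```bash
python3 - <<'E'
from h import *
f=cams.grab_frame("side");t=cams.grab_frame("top")
a=cv2.resize(f["img"][230:320,255:355],(500,450),interpolation=cv2.INTER_CUBIC);b=cv2.resize(t["img"][195:285,260:320],(300,450),interpolation=cv2.INTER_CUBIC)
save("n5.png",np.hstack([a,b]));go(0,0,0)
E
```

```text
t 40.12 p [ 0.507  -0.2144  0.1894] yaw 170.06 F [ 0.  -0.2  0.8] M [ 0.07 -0.18  0.04] w 0.0348
 shift mm [536.1 123.5 190.2] roll None
```

View pics/n5.png

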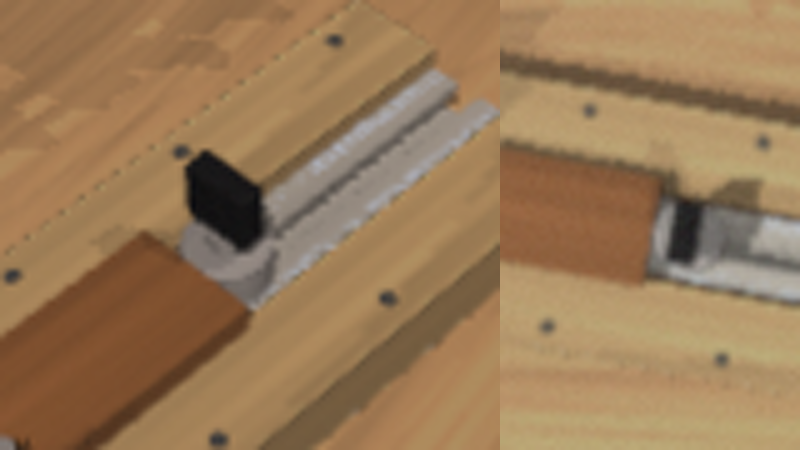

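The stud stands upright against the lath end with its bar crosswise (side crop 225,205; top crop 685,230). I'll fit the bar's pose as a last check, then hand in.

```bash
python3 - <<'E'
from fit import *
T=cams.grab_frame("top");S=cams.grab_frame("side")
soft=lambda f:np.clip((100-f["img"].max(2).astype(float))/65,0,1)
mg=lambda p:box(p,.034,.014,.0585,.0885)
A=np.array([.5436,.0106,.075])
V=[]
for f in(T,S):
    u=proj(f,[A])[0].astype(int);V.append((f,soft(f),[u[0]-12,u[1]-12,u[0]+12,u[1]+12]))
p,c=fit(V,mg,[.5436,.0106,-.175]);print(p[:2].round(4),np.degrees(p[2]).round(1),c)
print(manip.hand_in(), manip.read_state()["clock"])
E
```

```text
[0.5443 0.01  ] -14.2 38.46502660560685
the job is handed in; nothing more can be done
the job is handed in; nothing more can be done
```

The stud is out of its rest and set as the length stop. Its foot is in the slot and its collar is against the lath's free end. I pressed it down, turned it a quarter turn and released it. I handed the job in at about 40 s, with the arm clear.

**Checks that agreed:**
- **Lock:** raising the tool after the turn moved it only about 0.2 mm, and the wrist force fell quickly. That fits the foot being held under the lips.
- **Contact with the lath:** just before release the collar pressed on the lath end with about 4 N. The last picture shows no visible gap between them.
- **Final stance:** the stud is upright with its bar crosswise in both cameras. A fit put it at (0.544, 0.010) m, at most about 1 mm from where the tool left it.

**Checks that were less clean:**
- **Off-centre grasp:** I gripped the stud about 2–3 mm off its axis. In the first 24° of the turn the tool drifted sideways. The spring eased to roughly 4.0 mm compression, the edge of clearing the lips, so I pressed down again before turning further. The twisting moment stayed near zero throughout.
- **Spring compression:** partway through the turn the tool height gave 5.3–5.8 mm, but the noisy force reading suggested up to about 6.3 mm, past the 6.2 mm squash limit. I eased off at once.
- **Push on the lath:** the highest force against it was about 7.5 N, briefly.
- **Final angle:** the fit gave −14° against the jig's −10°. The tool itself was within 0.1° of the quarter turn, so I put the difference down to fit noise.

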